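# Rescue the tipped sample bottle from the photo turntable

### The job

One amber bottle has tipped over on the freely spinning photo turntable: lift it off and carry it straight over to the sloped wooden rest, without letting it come down on the table. Lower it all the way into the rest before letting go, lying along the two V supports with the cap uphill and the base up against the foot stop. The two jars must stay standing on the turntable (which may turn), and leave the brush, the weight and the loupe where they are.

Things in the scene. Friction and masses are not known exactly. Their poses are not given: they have to be found in the camera images.
- bottle: Amber glass bottle with a paper band, the only thing lying on its side on the turntable; 130 mm long, about 0.2 kg. Round body 50 mm in diameter and 90 mm long, then a short neck and a black cap 36 mm in diameter. Origin on its axis, 50 mm from the base, at the place to grip (25 mm above whatever it lies on). Own x axis runs along the bottle from base to cap; it may be rolled to any angle about x.
- bottle_cap (a point): Centre of the outer face of the bottle's cap, 80 mm from the bottle's origin along its x axis.
- turntable: Foot of the turntable, fixed to the table; origin on the spin axis at table height. On it a grey round platter 310 mm in diameter, 14 mm thick, its flat top 36 mm above the table, turns freely about the vertical at the slightest push.
- platter (a joint): Angle of the platter in rad, anticlockwise from above; it has no stops in practice and no drive.
- jar_a: Squat amber jar with black cap standing on the turntable, 58 mm in diameter, 72 mm high; origin at the centre of its underside, z up along its axis.
- jar_b: A second jar, the same as jar_a.
- rest: Wooden bottle rest, fixed to the table: base board 150 x 90 x 12 mm, a sloping bar on two posts. Origin at the centre of the underside; own x axis is the horizontal direction in which the rest slopes upward.
- bed: Sloping top of the rest. Origin: where the bottle's origin lies when properly seated (99 mm above the table). x points up the slope along the seated bottle's axis (0.28 rad above level), y across, z square to the slope. Two V supports, each 10 mm long along x, 76 mm wide over all, at x = -34 and +30 mm; between them it is open down to a bar 43 mm below the axis.
- foot_stop (a point): Middle of the foot stop's face, at the low end of the sloping top, 50 mm down the slope from the bed's origin on the seated bottle's axis. The stop is a plate 50 mm wide, 8 mm thick, its upper edge 7 mm above that axis. The V supports' sides lean 45 degrees and touch the bottle 18 mm below and 18 mm to either side of its axis; their outer cheeks reach 38 mm to either side.
- brush: Brush 170 mm long lying on the table beside the rest; origin under its middle.
- weight: Round steel paperweight with a knob, 52 mm in diameter, 46 mm high, on the table beside the rest; origin at the centre of its underside.
- loupe: Black magnifying loupe, 48 mm in diameter, 45 mm high, standing on the table; origin at the centre of its underside.
Things that resemble listed ones, but are neither listed nor needed, are in the scene too. What is shaped like the jar_a but green, red or yellow is not meant.

How it is judged:
By the outcome, as a careful person would: the job done as asked, in the order asked, and still so for the second after the job is handed in, with the robot touching nothing.
It also fails if it takes over 56 s, if anything falls off the work surface, if the arm or the gripper's body presses on something with over 40 N, if the wrist force passes 120 N, or if a joint passes its speed limit or range.

### The arm

A 6-joint arm with a two-finger parallel gripper is mounted at the origin on the work surface. World frame = base frame: x ahead of the robot, y to its left, z up, the work surface at z = 0. Lengths are in m, angles in rad, forces in N, time in s.
With the tool pointing down it reaches from about 0.25 to 0.725 m from the base axis. Payload 4 kg.
Tool frame: the origin (TCP) lies on the centre line of the jaws, within the pads' length; the fingertips stand 8 mm ahead of it and the grasp point (between the pads) lies 11 mm behind it; z points along the fingers, y is the line along which they close (so a half turn about z gives the same grasp; the last joint's range is limited). The gripper opens to 85 mm and grips with 20 to 120 N. Pads are 22 mm wide; open, the fingers measure 114 mm over their backs; the gripper's body (76 mm by 85 mm) begins 54 mm behind the grasp point. The pads swing forward as they close: fully open they stand 13 mm farther back than shut.
Start: joints at [1.327, 0.241, 0.005, 1.335, 0, 1.571], TCP at [0.121, 0.485, 0.239] pointing down, gripper open.
Joint ranges: [-2.72, 2.72], [-1.05, 1.87], [-1.09, 1.28], [-1.99, 2.15], [-1.42, 1.44], [-3.14, 3.14]. Speed limits (rad/s): [2.79, 2.79, 3.14, 3.14, 3.14, 3.14].

### API

Orientations are given as a rotation vector (axis times angle).
In Python, from workcell import telemetry, snapshot, order gives the robot as it stands.
- The arm moves only by the tool drive_tool, never from a script. Its arguments are lists of equal length, an entry for each row: "hand": the closure, from -1 (fully open) to 1 (shut); "slide": the shift along the tool's x, y, z scaled (see below), a list of three; "rot": the turn, a rotation vector about the tool's x, y, z scaled (see below), a list of three. In form: {"hand": [hand, ...], "slide": [[x, y, z], ...], "rot": [[rx, ry, rz], ...]}. A call has 1 to 10 rows; each row is the pose to reach, as a shift and turn from the pose commanded when the call began, along the tool's axes at that moment; what a row does not reach only later rows make up. The controller multiplies each number of a shift by 20 cm and each number of a turn by 2 rad. A row lasts 1/10 s, in which the tool goes at most 50 mm and 8.59 degrees, less where a joint would pass 70% of its speed; a pose out of reach is approached as far as the arm can. A call with a number of a shift or a turn outside -1 to 1 is refused whole. A call with a gripper value outside its range is refused whole. The fingers move at their own pace and stop on an object; "newtons" is the grip in N (left out, the last holds). Time passes only in rows, so rows that repeat a pose let the fingers close. It gives the time, the measured TCP pose, the force, the opening and the grip force at its end, in the units of the state.
- telemetry.state(): the state, without advancing time (a new reading comes with each control period).
- snapshot(name): name is "scene" or "top" or "wrist"; returns a dict with "img" (420x560x3 uint8, red, green, blue), "fx", "fy", "cx", "cy" (pixels), "extrinsics" (4x4, takes a point from world to camera coordinates). Camera axes: x right, y up, looking along -z (the intrinsics and any distortion apply to the point x, -y, -z); pixel columns grow to the right and rows downward; lengths in m; the calibration is good to about 2 mm. A picture is of the moment at which its call begins. There is no depth.
- order.job_done(): hands the job in; it is judged then, once.
The state is a dict: "t": time; "q": joint angles; "qd": joint speeds; "joint_torque": joint torques, N m; "tcp_pos": TCP position; "ee_rot": TCP orientation; "wrist_force": force on the tool from outside, world axes, zero at the start; "torque": the same for the moment, N m; "finger_gap": finger opening in m; "grip_force": force on a finger pad.
Only numpy, scipy, OpenCV 4.12 (cv2) and the standard library are available. Lean on these libraries where they do the work, as an engineer would, in place of code of your own. Each camera call takes 0.05 s, during which the arm holds its last target. There are 200 camera calls.

## Working session

There is one attempt and no reset: what is moved stays moved. The work goes in short steps, Python scripts to look and compute and a tool call to move; the robot and the scene stay as the last step left them, time stands still between calls to the robot, and variables do not carry over. Pictures are saved under pics/ and viewed, at most 10 in all, crops included, and the job is handed in when it is done.

Besides the shell and the picture viewer there is one more tool, called after "Request:" as name(argument=value, ...) on one line, values as JSON. drive_tool: Moves the arm, as the interface text tells. Shifts and turns lie within -1 to 1; 1 stands for 20 cm of shift or 2 rad of turn. Its arguments: {"type":"object","properties":{"hand":{"type":"array","items":{"type":"number"}},"slide":{"type":"array","items":{"type":"array","items":{"type":"number"}}},"rot":{"type":"array","items":{"type":"array","items":{"type":"number"}}},"newtons":{"type":"number"}},"required":["hand","slide","rot"]}

```bash
mkdir -p pics; ls
cat > h.py <<'E'
import numpy as np, cv2
from workcell import telemetry, snapshot, order
def save(name,fn):
    s=snapshot(name); cv2.imwrite('pics/'+fn+'.png',s['img'][:,:,::-1]); np.savez('pics/'+fn+'.npz',**{k:np.array(v) for k,v in s.items()}); return s
def ray(s,u,v):
    E=np.array(s['extrinsics']);R=E[:3,:3];t=E[:3,3]
    d=np.array([(u-s['cx'])/s['fx'],-(v-s['cy'])/s['fy'],-1.])
    return -R.T@t, R.T@d
def atz(s,u,v,z):
    c,d=ray(s,u,v); return c+d*(z-c[2])/d[2]
def proj(s,p):
    E=np.array(s['extrinsics']);c=E[:3,:3]@np.array(p)+E[:3,3]
    return np.array([s['cx']+s['fx']*c[0]/-c[2], s['cy']-s['fy']*c[1]/-c[2]])
E
python3 - <<'E'
from h import *
np.set_printoptions(precision=4,suppress=True)
for n in('scene','top','wrist'):
    s=save(n,n+'0'); print(n,[s[k] for k in s if k not in('img','extrinsics')],[k for k in s]); print(ray(s,280,210))
print(telemetry.state())
E
```

```text
pics
scene [393.7395211543768, 393.7395211543768, 275.28625192109064, 213.51577500759834] ['img', 'fx', 'fy', 'cx', 'cy', 'extrinsics']
(array([ 1.0255, -0.3938,  0.8239]), array([-0.4815,  0.4989, -0.7208]))
top [383.0040433470473, 383.0040433470473, 283.65543849091483, 209.60027030291928] ['img', 'fx', 'fy', 'cx', 'cy', 'extrinsics']
(array([0.3042, 0.0982, 1.0304]), array([ 0.2083,  0.015 , -0.978 ]))
wrist [322.33056968185014, 322.33056968185014, 279.17242714317797, 214.0850000087135] ['img', 'fx', 'fy', 'cx', 'cy', 'extrinsics']
(array([0.0566, 0.5002, 0.3729]), array([ 0.2459, -0.0604, -0.9675]))
{'t': 0.15, 'q': array([ 1.327 ,  0.2412,  0.0041,  1.3352, -0.    ,  1.5708]), 'qd': array([ 0.0001, -0.0026,  0.0044, -0.0003,  0.0023,  0.0023]), 'joint_torque': array([  0.    , -37.2636,  25.2638,   0.0124,  -0.    ,  -0.    ]), 'tcp_pos': array([0.1206, 0.4848, 0.2386]), 'ee_rot': array([-0.382 , -3.1181,  0.0024]), 'wrist_force': array([ 0.2442, -0.0477, -0.2374]), 'torque': array([-0.0372, -0.0127, -0.0641]), 'grip_force': 0.0, 'finger_gap': 0.08556094923009984}
```

View pics/top0.png

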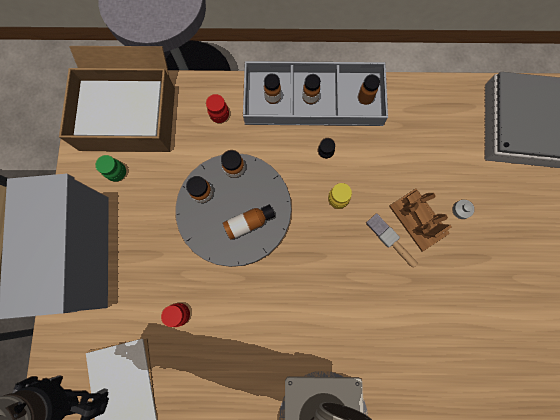

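View pics/scene0.png

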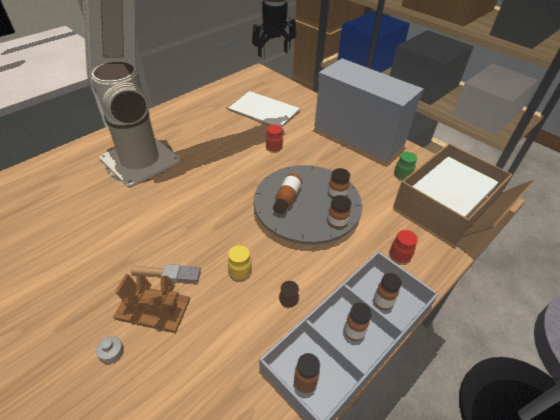

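The top view shows the turntable around (234,209), the bottle from (226,229) to (274,212) with its cap on the right, jars at (199,188) and (232,162), the rest at (420,218), the brush at (390,240), the weight at (464,209) and the loupe at (327,148). The scene view shows the same layout. I'll enlarge the bottle and the rest.

Run:
```python
import cv2,numpy as np
t=cv2.imread('pics/top0.png');s=cv2.imread('pics/scene0.png')
a=cv2.resize(t[190:250,210:290],None,fx=5,fy=5,interpolation=cv2.INTER_CUBIC)
b=cv2.resize(t[180:260,380:460],None,fx=5,fy=5,interpolation=cv2.INTER_CUBIC)[:300+100]
c=cv2.resize(s[255:335,105:205],None,fx=4,fy=4,interpolation=cv2.INTER_CUBIC)
im=np.zeros((600,800,3),np.uint8); 
im[:300,:400]=a; im[:400,400:800]=b; 
im[300:600,:400]=cv2.resize(s[258:333,100:200],None,fx=4,fy=4,interpolation=cv2.INTER_CUBIC)
def grid(x0,y0,w,h,u0,v0,k):
    for u in range(0,w//k+1,10):
        cv2.putText(im,str(u0+u),(x0+u*k,y0+8),0,.3,(0,255,0),1); cv2.line(im,(x0+u*k,y0+10),(x0+u*k,y0+14),(0,255,0),1)
    for v in range(0,h//k,10):
        cv2.putText(im,str(v0+v),(x0,y0+v*k+3),0,.3,(0,255,255),1)
grid(0,0,400,300,210,190,5);grid(400,0,400,400,380,180,5);grid(0,300,400,300,100,258,4)
cv2.imwrite('pics/crop1.png',im)
```

```text
(no output)
```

View pics/crop1.png

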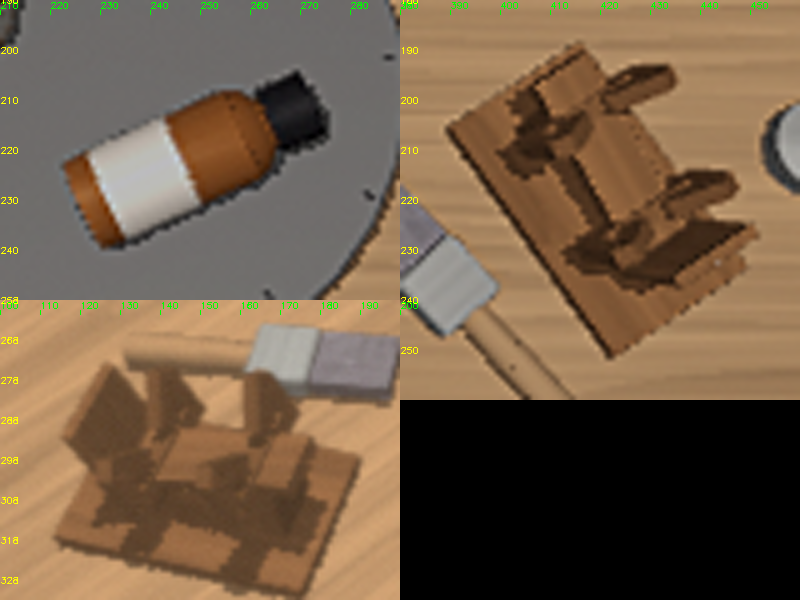

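Run:
```python
from h import *
np.set_printoptions(precision=4,suppress=True)
def L(fn): return dict(np.load('pics/'+fn+'.npz'))
t=L('top0');s=L('scene0')
# rest board
for S,P in((t,[(389.4,206),(422.4,251.6),(416.4,188.4)]),(s,[(113.5,317.5),(175.5,331.5),(190,297)])):
    q=[atz(S,*p,.012) for p in P]; print([x[:2] for x in q],np.linalg.norm(q[1]-q[0]),np.linalg.norm(q[2]-q[0]),np.linalg.norm(q[2]-q[1]))
# bottle
b=[atz(t,*p,.061)[:2] for p in((222.6,222.6),(231,239),(269.4,204.4),(276,214.4))]
B=(b[0]+b[1])/2;C=(b[2]+b[3])/2
print('bottle',B,C,np.linalg.norm(C-B),np.linalg.norm(b[0]-b[1]),np.linalg.norm(b[2]-b[3]),np.degrees(np.arctan2(*(C-B)[::-1])), B+(C-B)/np.linalg.norm(C-B)*.05)
# platter by ellipse
pts=[(176,209),(292,209),(234,153),(234,266)]
q=[atz(t,*p,.036)[:2] for p in pts];print('platter',q,(q[0]+q[1])/2,(q[2]+q[3])/2)
for n,p in(('ja',(198,187)),('jb',(231,160))): print(n,atz(t,*p,.108))
for n,p,z in(('loupe',(327,146),.045),('weight',(464,208),.046),('yellow',(341,191),.07),('brush1',(374,220),.01),('brush2',(415,264),.008)): print(n,atz(t,*p,z))
```

```text
[array([ 0.5354, -0.1839]), array([ 0.4122, -0.2656]), array([ 0.5857, -0.2603])] 0.14780241920865192 0.09156054843247155 0.17361726035155983
[array([ 0.4683, -0.3414]), array([ 0.5919, -0.2595]), array([ 0.5422, -0.1855])] 0.14823193893874098 0.1724703463464949 0.08917209154145492
bottle [0.4549 0.2485] [0.5121 0.132 ] 0.12981929504324233 0.04818581049187252 0.03161192408411814 -63.86210209172407 [0.4769 0.2037]
platter [array([0.5158, 0.39  ]), array([0.519 , 0.0816]), array([0.6745, 0.2417]), array([0.3673, 0.2299])] [0.5174 0.2358] [0.5209 0.2358]
ja [0.5572 0.3178 0.108 ]
jb [0.6289 0.2382 0.108 ]
loupe [ 0.6938 -0.0125  0.045 ]
weight [ 0.5243 -0.37    0.046 ]
yellow [ 0.5607 -0.0444  0.07  ]
brush1 [ 0.4965 -0.141   0.01  ]
brush2 [ 0.3796 -0.2453  0.008 ]
```

```bash
cat >> h.py <<'E'
from scipy.spatial.transform import Rotation as Ro
np.set_printoptions(precision=4,suppress=True)
def L(fn): return dict(np.load('pics/'+fn+'.npz'))
def toolR(yawx,pitch=0):
    """tool x at heading yawx (deg); tool z down; pitch>0: tool x raised by pitch rad"""
    a=np.radians(yawx); x=np.array([np.cos(a)*np.cos(pitch),np.sin(a)*np.cos(pitch),np.sin(pitch)])
    y=np.array([np.sin(a),-np.cos(a),0.]); return Ro.from_matrix(np.c_[x,y,np.cross(x,y)])
def plan(p,R):
    st=telemetry.state(); R0=Ro.from_rotvec(st['ee_rot'])
    d=R0.inv().apply(np.array(p)-st['tcp_pos']); r=(R0.inv()*R).as_rotvec()
    print('q',st['q'],'tcp',st['tcp_pos'],'F',st['wrist_force'],'gap',st['finger_gap'],'grip',st['grip_force'],'t',st['t'])
    print('slide',d/.2,'rot',r/2,'rows',np.linalg.norm(d)/.05,np.degrees(np.linalg.norm(r))/8.59)
E
python3 - <<'E'
from h import *
print(Ro.from_rotvec(telemetry.state()['ee_rot']).as_matrix())
plan([.46,.21,.25],toolR(116))
E
```

```text
[[-0.9704  0.2414 -0.0004]
 [ 0.2414  0.9704 -0.0015]
 [-0.     -0.0016 -1.    ]]
q [ 1.327   0.2412  0.0041  1.3352 -0.      1.5708] tcp [0.1206 0.4848 0.2386] F [ 0.2442 -0.0477 -0.2374] gap 0.08556094923009984 grip 0.0 t 0.15
slide [-1.9785 -0.9236 -0.0554] rot [-0.0007  0.0003  0.4366] rows 8.736642599505112 5.82431655032334
```

Request:
drive_tool(hand=[-1, -1, -1, -1, -1], slide=[[-1, -0.46, -0.03], [-1, -0.46, -0.03], [-1, -0.46, -0.03], [-1, -0.46, -0.03], [-1, -0.46, -0.03]], rot=[[0, 0, 0.436], [0, 0, 0.436], [0, 0, 0.436], [0, 0, 0.436], [0, 0, 0.436]])

```text
t: 0.65
tcp_pos: [0.2949, 0.345, 0.2453]
ee_rot: [1.511, 2.753, -0.001]
wrist_force: [-0.4, -0.2, 0.1]
finger_gap: 0.0854
grip_force: 0.0
```

Run:
```python
from h import *
plan([.46,.21,.25],toolR(116))
```

```text
q [ 0.8644  0.1469 -0.0964  1.3279 -0.0011  1.8683] tcp [0.2949 0.345  0.2453] F [-0.3502 -0.2354  0.0626] gap 0.08538524169108311 grip 0.0 t 0.65
slide [-1.013   0.334  -0.0224] rot [0.     0.0006 0.0565] rows 4.2674086339960215 0.7543044805650222
```

Request:
drive_tool(hand=[-1, -1, -1, -1, -1, -1], slide=[[-1, 0.33, -0.02], [-1, 0.33, -0.02], [-1, 0.33, -0.02], [-1, 0.33, -0.02], [-1, 0.33, -0.02], [-1, 0.33, -0.02]], rot=[[0, 0, 0.057], [0, 0, 0.057], [0, 0, 0.057], [0, 0, 0.057], [0, 0, 0.057], [0, 0, 0.057]])

```text
t: 1.25
tcp_pos: [0.4579, 0.2147, 0.2487]
ee_rot: [-1.657, -2.668, 0.001]
wrist_force: [0.1, 0.3, -0.0]
finger_gap: 0.0858
grip_force: 0.0
```

Run:
```python
from h import *
s=save('wrist','w1'); plan([.43,-.2,.29],toolR(213.5))
b,c=[.4549,.2485,.061],[.5121,.132,.061]
print(proj(s,b),proj(s,c))
```

```text
q [0.4408 0.2481 0.0395 1.3637 0.0007 1.5502] tcp [0.4567 0.2157 0.2487] F [-0.5276 -0.4562 -0.3383] gap 0.0851309218022415 grip 0.0 t 1.3
slide [-1.8015 -1.0453 -0.2059] rot [-0.0003 -0.0009 -0.847 ] rows 8.371858696801057 11.299515533876193
[291.2095 161.2422] [289.8439 280.3017]
```

View pics/w1.png

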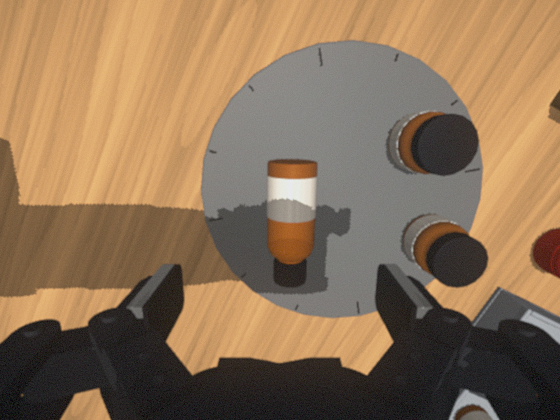

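The wrist view shows the bottle base at (292,160) and the cap end at (290,287). That matches the projected axis to within about 1 px sideways. Next I'll look at the rest from above.

Request:
drive_tool(hand=[-1, -1, -1, -1], slide=[[-0.8, -0.28, 0], [-0.8, -0.28, 0], [-0.8, -0.28, 0], [-0.8, -0.28, 0]], rot=[[0, 0, 0], [0, 0, 0], [0, 0, 0], [0, 0, 0]])

```text
t: 1.7
tcp_pos: [0.4772, 0.0466, 0.2494]
ee_rot: [-1.653, -2.672, 0.001]
wrist_force: [-0.1, 0.3, 0.1]
finger_gap: 0.0856
grip_force: 0.0
```

Request:
drive_tool(hand=[-1, -1, -1, -1], slide=[[-0.8, -0.28, 0], [-0.8, -0.28, 0], [-0.8, -0.28, 0], [-0.8, -0.28, 0]], rot=[[0, 0, 0], [0, 0, 0], [0, 0, 0], [0, 0, 0]])

```text
t: 2.1
tcp_pos: [0.4995, -0.1217, 0.2493]
ee_rot: [1.653, 2.671, -0.001]
wrist_force: [-0.4, 0.8, 0.1]
finger_gap: 0.0852
grip_force: 0.0
```

Request:
drive_tool(hand=[-1, -1, -1, -1, -1], slide=[[-0.7, -0.28, 0], [-0.7, -0.28, 0], [-0.7, -0.28, 0], [-0.7, -0.28, 0], [-0.7, -0.28, 0]], rot=[[0, 0, -0.06], [0, 0, -0.06], [0, 0, -0.06], [0, 0, -0.06], [0, 0, -0.06]])

```text
t: 2.6
tcp_pos: [0.5121, -0.2695, 0.2487]
ee_rot: [-1.488, -2.765, -0.001]
wrist_force: [-0.5, 0.3, -0.3]
finger_gap: 0.0854
grip_force: 0.0
```

Run:
```python
from h import *
s=save('wrist','w2'); plan([.5,-.26,.25],toolR(123.5))
```

```text
q [-0.4835  0.3967  0.2487  1.4243  0.0008  0.5026] tcp [ 0.5122 -0.2686  0.249 ] F [-0.2669  1.0744 -0.4372] gap 0.08546372700270406 grip 0.0 t 2.65
slide [ 0.0694 -0.0269 -0.0049] rot [ 0.     -0.0008  0.    ] rows 0.29853178917312634 0.01129847641202066
```

View pics/w2.png

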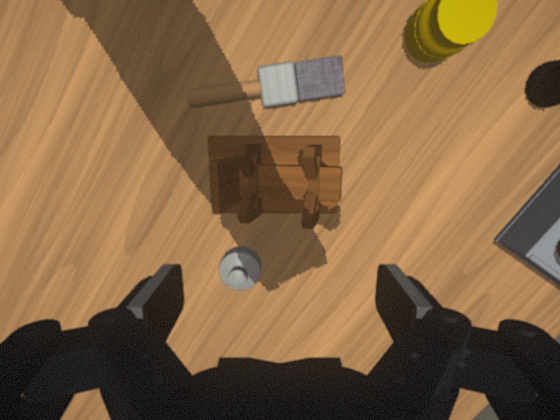

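The wrist view shows the rest board's corners at about (209,136), (340,136), (340,214) and (210,214), with V supports near u≈250 and u≈311. I'll enlarge and brighten it.

Run:
```python
import cv2,numpy as np
t=cv2.imread('pics/w2.png')[125:235,195:350]
t=(255*(t/255.)**.5).astype(np.uint8)
im=cv2.resize(t,None,fx=5,fy=5,interpolation=cv2.INTER_CUBIC)
for u in range(5,155,10): cv2.putText(im,str(195+u),(u*5,8),0,.3,(0,255,0),1);cv2.line(im,(u*5,10),(u*5,16),(0,255,0),1)
for v in range(5,110,10): cv2.putText(im,str(125+v),(0,v*5+3),0,.3,(0,255,255),1)
cv2.imwrite('pics/crop2.png',im)
```

```text
(no output)
```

View pics/crop2.png

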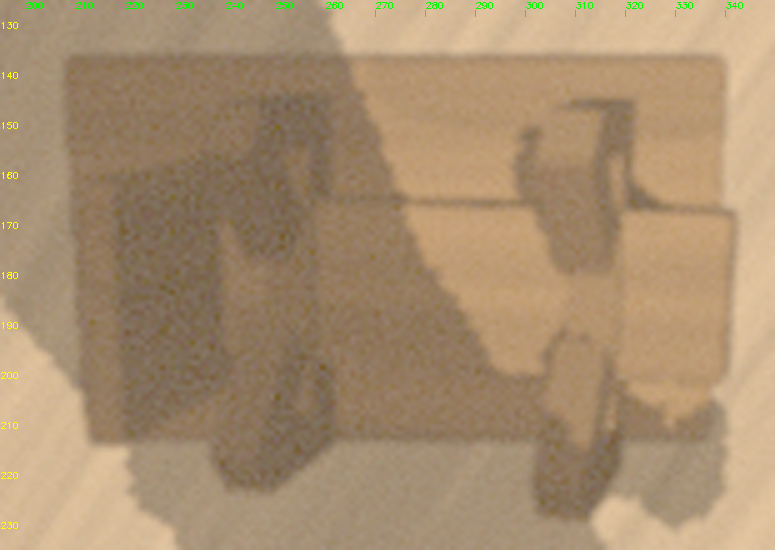

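Run:
```python
from h import *
from scipy.optimize import least_squares
S=L('w2');T=L('top0');C=L('scene0')
def W(p,q): c,s=np.cos(p[2]),np.sin(p[2]); return np.array([p[0]+c*q[0]-s*q[1],p[1]+s*q[0]+c*q[1],q[2]])
bd=[(S,(208,136),(-.075,.045)),(S,(339.5,136),(.075,.045)),(S,(213,213.5),(-.075,-.045)),
 (T,(389.4,206),(.075,.045)),(T,(422.4,251.6),(-.075,.045)),(T,(416.4,188.4),(.075,-.045)),
 (C,(113.5,317.5),(-.075,-.045)),(C,(175.5,331.5),(.075,-.045)),(C,(190,297),(.075,.045))]
for sel in (bd[:3],bd[3:6],bd[6:],bd):
    f=lambda p:np.concatenate([(proj(s,W(p,(*q,.012)))-u)for s,u,q in sel])
    r=least_squares(f,[.5,-.26,.58]);print(r.x,np.degrees(r.x[2]),r.fun)
f=lambda p:np.concatenate([(proj(s,W(p,(*q,.012)))-u)for s,u,q in bd[:3]]); p=least_squares(f,[.5,-.26,.58]).x
def bed(dx,x,y,z): c,s=np.cos(.28),np.sin(.28); return W(p,(dx+c*x-s*z,y,.099+s*x+c*z))
for dx in(-.005,0,.005,.01):
    print(dx,'stop back top',proj(S,bed(dx,-.058,.025,.007)),proj(S,bed(dx,-.058,-.025,.007)),'face top',proj(S,bed(dx,-.05,.025,.007)),'face bot',proj(S,bed(dx,-.05,.025,-.043)),
    'V+ outer top',*[proj(S,bed(dx,.03+e,y,.002)) for y in(.038,-.038) for e in(-.005,.005)],'V-',*[proj(S,bed(dx,-.034+e,y,.002)) for y in(.038,-.038) for e in(-.005,.005)])
S=L('w1')
# bottle silhouettes in w1
b=np.array([.4549,.2485,.061]);a=np.array([.5121,.132,.061])-b;a/=np.linalg.norm(a);n=np.array([a[1],-a[0],0])
th=np.linspace(0,6.28,60)
for d,r in((0,.025),(.13,.018)):
    P=np.array([proj(S,b+a*d+r*(n*np.cos(t)+np.array([0,0,1])*np.sin(t))) for t in th]);print('w1 disk',d,P.min(0),P.max(0))
```

```text
[ 0.5025 -0.264   0.5876] 33.665702090811656 [-0.7821  0.3188  1.6563 -0.4383 -0.9331  0.333 ]
[ 0.4984 -0.2628  0.5771] 33.065752813557594 [ 0.0819 -0.4721  0.183   0.4656 -0.2725 -0.018 ]
[ 0.5049 -0.2634  0.5852] 33.52738851958658 [-0.6068 -0.0564  0.1332  0.1073  0.4946 -0.1549]
[ 0.5024 -0.2637  0.5886] 33.725388977934266 [-0.8074  0.1303  1.6573 -0.7708 -0.8776  0.1665  0.2225 -1.5755  0.8271
 -1.0486 -0.3765 -1.4064 -1.3151 -0.5929 -0.5636 -0.6699 -0.3012 -0.8619]
-0.005 stop back top [203.7361 161.6329] [207.2904 214.9472] face top [211.7434 161.8481] face bot [234.3378 156.8289] V+ outer top [294.5245 147.7852] [306.251  147.9371] [293.9301 233.7425] [304.8348 234.6853] V- [224.6561 146.8803] [235.0179 147.0145] [228.6444 228.0981] [238.3606 228.9382]
0 stop back top [209.2648 161.6024] [212.58   214.9195] face top [217.3134 161.8174] face bot [239.1393 156.8022] V+ outer top [300.4867 147.7519] [312.2734 147.9034] [299.4811 233.7141] [310.4379 234.6566] V- [230.2603 146.8489] [240.6751 146.9828] [233.8837 228.0711] [243.6463 228.9109]
0.005 stop back top [214.7938 161.5719] [217.87   214.8918] face top [222.8837 161.7866] face bot [243.9411 156.7756] V+ outer top [306.4493 147.7185] [318.2962 147.8697] [305.0324 233.6856] [316.0413 234.6279] V- [235.8647 146.8175] [246.3327 146.9512] [239.1233 228.044 ] [248.9323 228.8836]
0.01 stop back top [220.3232 161.5414] [223.1602 214.8642] face top [228.4543 161.7559] face bot [248.7431 156.749 ] V+ outer top [312.4123 147.6852] [324.3193 147.8361] [310.5841 233.6571] [321.6451 234.5992] V- [241.4695 146.7862] [251.9906 146.9195] [244.3632 228.017 ] [254.2186 228.8564]
w1 disk 0 [266.0016 158.7356] [316.5407 164.1606]
w1 disk 0.13 [273.4581 273.2413] [306.274  288.4672]
```

Run:
```python
from h import *
S=L('w2');T=L('top0');C=L('scene0')
p=[.5024,-.2637,np.radians(33.6)]
def bed(dx,x,y,z):
    c,s=np.cos(.28),np.sin(.28);X,Y,Z=dx+c*x-s*z,y,.099+s*x+c*z
    c,s=np.cos(p[2]),np.sin(p[2]);return [p[0]+c*X-s*Y,p[1]+s*X+c*Y,Z]
for n,I in(('w',S),('top',T),('scene',C)):
    print(n)
    for nm,q in dict(stopbackL=(-.058,.025,.007),stopbackR=(-.058,-.025,.007),stopfaceL=(-.05,.025,.007),stopfaceR=(-.05,-.025,.007),VpL0=(.025,.038,.002),VpL1=(.035,.038,.002),VpR0=(.025,-.038,.002),VpR1=(.035,-.038,.002),VmL0=(-.039,.038,.002),VmL1=(-.029,.038,.002),VmR0=(-.039,-.038,.002),VmR1=(-.029,-.038,.002),bar=(.055,0,-.043)).items():
        print(nm,proj(I,bed(.0055,*q)),end='; ')
    print()
```

```text
w
stopbackL [215.4491 161.1657]; stopbackR [218.4372 214.5203]; stopfaceL [223.5471 161.3874]; stopfaceR [226.2034 215.1107]; VpL0 [307.2041 147.3888]; VpL1 [319.0613 147.5503]; VpR0 [305.638  233.4003]; VpR1 [316.655  234.3519]; VmL0 [236.5537 146.4266]; VmL1 [247.0318 146.5693]; VmR0 [239.677  227.7028]; VmR1 [249.494  228.5508]; bar [345.8565 184.6741]; 
top
stopbackL [435.0645 235.0997]; stopbackR [451.0434 224.2487]; stopfaceL [433.4967 232.3823]; stopfaceR [449.4982 221.5381]; VpL0 [413.4367 209.4552]; VpL1 [411.4437 206.0134]; VpR0 [437.9651 193.1571]; VpR1 [436.0156 189.7288]; VmL0 [426.0925 231.3113]; VmL1 [424.1263 227.9157]; VmR0 [450.3457 214.9287]; VmR1 [448.4221 211.5461]; bar [411.1306 191.3407]; 
scene
stopbackL [127.4262 273.7768]; stopbackR [116.4314 292.7398]; stopfaceL [130.3852 273.8677]; stopfaceR [119.4745 292.8942]; VpL0 [162.5235 271.2956]; VpL1 [166.4273 271.4017]; VpR0 [147.3527 301.1357]; VpR1 [151.4423 301.3713]; VmL0 [138.234  270.6349]; VmL1 [141.952 270.736]; VmR0 [121.9523 299.6725]; VmR1 [125.8353 299.8962]; bar [176.23   298.3965];
```

Request:
drive_tool(hand=[-1, -1, -1, -1], slide=[[0.9, 0.5, 0], [0.9, 0.5, 0], [0.9, 0.5, 0], [0.9, 0.5, 0]], rot=[[0, 0, 0], [0, 0, 0], [0, 0, 0], [0, 0, 0]])

```text
t: 3.05
tcp_pos: [0.4957, -0.0669, 0.2497]
ee_rot: [1.485, 2.769, 0.001]
wrist_force: [0.4, 0.8, -0.9]
finger_gap: 0.0852
grip_force: 0.0
```

Request:
drive_tool(hand=[-1, -1, -1, -1], slide=[[0.9, 0.5, 0.1], [0.9, 0.5, 0.1], [0.9, 0.5, 0.1], [0.9, 0.5, 0.1]], rot=[[0, 0, 0.06], [0, 0, 0.06], [0, 0, 0.06], [0, 0, 0.06]])

```text
t: 3.45
tcp_pos: [0.4796, 0.1315, 0.2305]
ee_rot: [1.647, 2.675, 0.001]
wrist_force: [0.8, 0.9, 0.3]
finger_gap: 0.0854
grip_force: 0.0
```

Run:
```python
from h import *
plan([.477,.2037,.14],toolR(116.1))
```

```text
q [ 0.2673  0.2387 -0.0207  1.3106  0.0004  1.371 ] tcp [0.4796 0.1315 0.2305] F [0.7742 0.8926 0.3294] gap 0.085356357091143 grip 0.0 t 3.45
slide [0.3283 0.1505 0.4526] rot [ 0.0004 -0.0001  0.0058] rows 2.3160160672492505 0.07698178949786806
```

Request:
drive_tool(hand=[-1, -1, -1], slide=[[0, 0, 0], [0, 0, 0], [0, 0, 0]], rot=[[0, 0, 0], [0, 0, 0], [0, 0, 0]])

```text
t: 3.75
tcp_pos: [0.4811, 0.1277, 0.2303]
ee_rot: [1.65, 2.673, -0.0]
wrist_force: [-0.1, -0.4, 0.9]
finger_gap: 0.0857
grip_force: 0.0
```

Run:
```python
from h import *
plan([.477,.2037,.14],toolR(116.1))
```

```text
q [ 0.2597  0.2402 -0.0191  1.3114 -0.0003  1.366 ] tcp [0.4811 0.1277 0.2303] F [-0.0709 -0.3991  0.8524] gap 0.08572640763949903 grip 0.0 t 3.75
slide [0.3489 0.1518 0.4516] rot [0.     0.0002 0.0045] rows 2.361826776749375 0.06005315586235467
```

Request:
drive_tool(hand=[-1, -1, -1, -1, -1, -1, -1], slide=[[0.35, 0.152, 0.2], [0.35, 0.152, 0.452], [0.35, 0.152, 0.452], [0.35, 0.152, 0.452], [0.35, 0.152, 0.452], [0.35, 0.152, 0.452], [0.35, 0.152, 0.452]], rot=[[0, 0, 0.005], [0, 0, 0.005], [0, 0, 0.005], [0, 0, 0.005], [0, 0, 0.005], [0, 0, 0.005], [0, 0, 0.005]])

```text
t: 4.45
tcp_pos: [0.4793, 0.203, 0.1415]
ee_rot: [1.667, 2.66, 0.005]
wrist_force: [0.7, -0.4, -0.8]
finger_gap: 0.0855
grip_force: 0.0
```

Run:
```python
from h import *
plan([.477,.2037,.05],toolR(116.1))
```

```text
q [ 0.4007  0.3411 -0.1204  1.1056 -0.0001  1.5203] tcp [0.4793 0.203  0.1415] F [ 0.7135 -0.3901 -0.7917] gap 0.08548819811385677 grip 0.0 t 4.45
slide [ 0.0083 -0.0103  0.4577] rot [ 0.0018  0.0001 -0.0022] rows 1.8313724287207016 0.03800969428996685
```

Descend, then close.

Request:
drive_tool(hand=[-1, -1, -1, -1, -1, -1], slide=[[0.008, -0.01, 0.15], [0.008, -0.01, 0.3], [0.008, -0.01, 0.4], [0.008, -0.01, 0.455], [0.008, -0.01, 0.455], [0.008, -0.01, 0.455]], rot=[[0, 0, -0.002], [0, 0, -0.002], [0, 0, -0.002], [0, 0, -0.002], [0, 0, -0.002], [0, 0, -0.002]], newtons=40)

```text
t: 5.05
tcp_pos: [0.4763, 0.2043, 0.0497]
ee_rot: [1.661, 2.666, 0.002]
wrist_force: [1.1, -0.2, 0.8]
finger_gap: 0.0854
grip_force: 0.0
```

Request:
drive_tool(hand=[0.5, 0.5, 0.5, 0.5, 0.5, 0.5, 0.5], slide=[[0, 0, 0], [0, 0, 0], [0, 0, 0], [0, 0, 0], [0, 0, 0], [0, 0, 0], [0, 0, 0]], rot=[[0, 0, 0], [0, 0, 0], [0, 0, 0], [0, 0, 0], [0, 0, 0], [0, 0, 0], [0, 0, 0]])

```text
t: 5.75
tcp_pos: [0.4761, 0.2044, 0.0499]
ee_rot: [1.66, 2.666, 0.003]
wrist_force: [-0.7, 0.3, 5.3]
finger_gap: 0.0489
grip_force: 40.8
```

Run:
```python
from h import *
save('wrist','w3')
plan([.477,.2037,.2],toolR(116.1))
```

```text
q [ 0.4057  0.4367 -0.2466  0.8852 -0.0002  1.5194] tcp [0.4761 0.2045 0.0499] F [-0.8063  0.2529  6.1827] gap 0.04916807499111432 grip 40.84835708141327 t 5.8
slide [-0.0055  0.004  -0.7505] rot [0.0012 0.0001 0.0008] rows 3.0022551162991333 0.01871138325643853
```

View pics/w3.png

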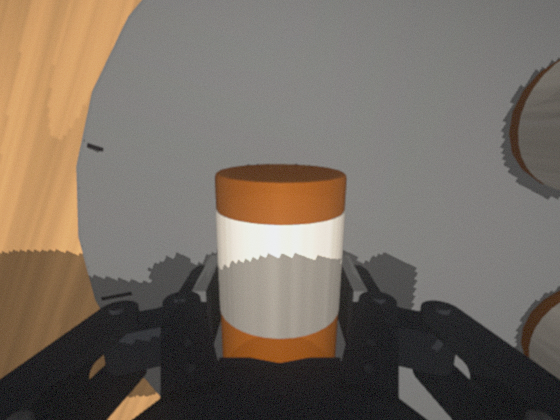

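The bottle is gripped at about its origin, with its base disc at (281,176), 216–347 px wide. I'll lift it, and check the base offset from the picture.

Request:
drive_tool(hand=[0.5, 0.5, 0.5, 0.5, 0.5, 0.5, 0.5, 0.5], slide=[[0, 0, -0.04], [0, 0, -0.1], [0, 0, -0.2], [0, 0, -0.4], [0, 0, -0.6], [0, 0, -0.75], [0, 0, -0.75], [0, 0, -0.75]], rot=[[0, 0, 0], [0, 0, 0], [0, 0, 0], [0, 0, 0], [0, 0, 0], [0, 0, 0], [0, 0, 0], [0, 0, 0]])

```text
t: 6.6
tcp_pos: [0.4756, 0.2043, 0.1996]
ee_rot: [1.66, 2.666, 0.003]
wrist_force: [1.0, 0.5, -1.7]
finger_gap: 0.0486
grip_force: 41.9
```

Run:
```python
from h import *
S=L('w3'); tcp=np.array([.4761,.2045,.0499]);R=Ro.from_rotvec([1.66,2.666,.003])
th=np.linspace(0,6.28,90)
for bx in(.046,.048,.05,.052,.054):
    P=np.array([proj(S,tcp+R.apply([bx,.025*np.cos(t),-.011+.025*np.sin(t)])) for t in th]);print(bx,P.min(0),P.max(0))
save('wrist','w4')
plan([.47,-.03,.22],toolR(213.6-40))
```

```text
0.046 [211.3629 169.9866] [343.5856 191.5379]
0.048 [211.0554 165.6225] [343.8685 185.1767]
0.05 [210.7451 161.2268] [344.154  178.7472]
0.052 [210.432  156.7993] [344.442  172.2483]
0.054 [210.1161 152.3396] [344.7326 165.6789]
q [ 0.4057  0.2954 -0.03    1.2464  0.      1.5194] tcp [0.4747 0.2039 0.1982] F [-0.1601  0.261  -1.0922] gap 0.0488877435197611 grip 41.85250461101532 t 6.65
slide [-1.0391 -0.5374 -0.1086] rot [-0.0004 -0.0003 -0.501 ] rows 4.699371850433025 6.683623677135644
```

View pics/w4.png

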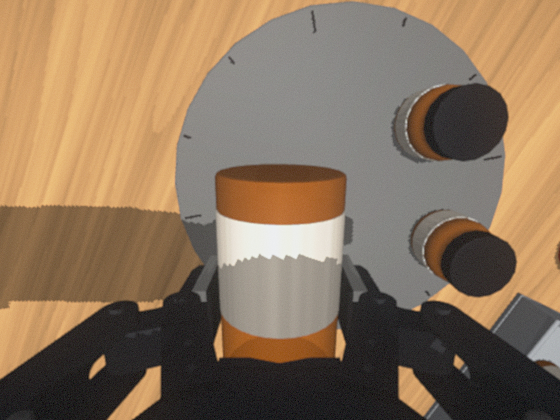

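The bottle is off the platter and unmoved in the hand, and both jars stand at (465,122) and (477,264). Now the carry.

Request:
drive_tool(hand=[0.5, 0.5, 0.5, 0.5, 0.5, 0.5, 0.5, 0.5], slide=[[-0.15, -0.08, -0.02], [-0.3, -0.16, -0.04], [-0.45, -0.24, -0.06], [-0.6, -0.32, -0.08], [-0.75, -0.4, -0.1], [-0.9, -0.47, -0.1], [-1, -0.52, -0.1], [-1, -0.52, -0.1]], rot=[[0, 0, -0.06], [0, 0, -0.13], [0, 0, -0.2], [0, 0, -0.27], [0, 0, -0.34], [0, 0, -0.41], [0, 0, -0.48], [0, 0, -0.5]])

```text
t: 7.45
tcp_pos: [0.4687, -0.0238, 0.2166]
ee_rot: [-0.18, -3.132, 0.002]
wrist_force: [0.6, 0.4, -2.7]
finger_gap: 0.0491
grip_force: 41.9
```

```bash
cat >> h.py <<'E'
YAW=33.6; BO=np.array([.5024+.0055*np.cos(np.radians(YAW)),-.2637+.0055*np.sin(np.radians(YAW)),.099])
RP=toolR(180+YAW,-.28)
def seat(up=0,lift=0):  # TCP with bottle at bed x=up, z=lift
    return BO-RP.apply([-.0015,0,-.0105])+RP.apply([-up,0,-lift])
E
python3 - <<'E'
from h import *
print(RP.as_matrix(),seat(),seat(.01,.1))
plan(seat(.01,.1),RP)
E
```

```text
[[-0.8005 -0.5534  0.2302]
 [-0.5318  0.8329  0.1529]
 [-0.2764  0.     -0.9611]] [ 0.5082 -0.2598  0.0885] [ 0.4932 -0.2698  0.1874]
q [-0.0502  0.1952 -0.1131  1.2668 -0.0009  0.0646] tcp [ 0.4687 -0.0238  0.2166] F [ 0.5578  0.3828 -2.7286] gap 0.04909591317963945 grip 41.90252244472504 t 7.45
slide [-0.2631 -1.2078  0.1464] rot [-0.0489 -0.1365 -0.3483] rows 4.978929524508314 5.033149378553691
```

Request:
drive_tool(hand=[0.5, 0.5, 0.5, 0.5, 0.5, 0.5, 0.5], slide=[[-0.04, -0.17, 0.02], [-0.08, -0.34, 0.03], [-0.12, -0.5, 0.05], [-0.16, -0.67, 0.07], [-0.2, -0.84, 0.08], [-0.22, -1, 0.1], [-0.22, -1, 0.1]], rot=[[-0.007, -0.02, -0.06], [-0.015, -0.045, -0.12], [-0.025, -0.07, -0.18], [-0.034, -0.095, -0.24], [-0.042, -0.12, -0.3], [-0.049, -0.1365, -0.348], [-0.049, -0.1365, -0.348]])

```text
t: 8.15
tcp_pos: [0.4891, -0.2287, 0.1953]
ee_rot: [-0.822, 2.75, 0.119]
wrist_force: [0.1, 0.9, -1.7]
finger_gap: 0.0488
grip_force: 42.1
```

Request:
drive_tool(hand=[0.5, 0.5, 0.5], slide=[[0, 0, 0], [0, 0, 0], [0, 0, 0]], rot=[[0, 0, 0], [0, 0, 0], [0, 0, 0]])

```text
t: 8.45
tcp_pos: [0.4911, -0.2235, 0.1982]
ee_rot: [-0.832, 2.744, 0.118]
wrist_force: [0.2, 0.8, -1.2]
finger_gap: 0.0488
grip_force: 42.1
```

Run:
```python
from h import *
plan(seat(.01,.07),RP)
```

```text
q [-0.5677  0.2497 -0.1259  1.0779  0.2589 -1.1409] tcp [ 0.4911 -0.2235  0.1982] F [ 0.1772  0.7773 -1.208 ] gap 0.04884402847561524 grip 42.12602913379669 t 8.45
slide [ 0.1309 -0.1984  0.1684] rot [0.0001 0.0019 0.001 ] rows 1.1652980744658223 0.028270445664220323
```

Request:
drive_tool(hand=[0.5, 0.5, 0.5, 0.5, 0.5, 0.5], slide=[[0.06, -0.1, 0.06], [0.1, -0.15, 0.12], [0.131, -0.198, 0.168], [0.131, -0.198, 0.168], [0.131, -0.198, 0.168], [0.131, -0.198, 0.168]], rot=[[0, 0.002, 0.001], [0, 0.002, 0.001], [0, 0.002, 0.001], [0, 0.002, 0.001], [0, 0.002, 0.001], [0, 0.002, 0.001]])

```text
t: 9.05
tcp_pos: [0.5002, -0.2664, 0.1595]
ee_rot: [-0.828, 2.748, 0.115]
wrist_force: [0.3, 1.0, -1.9]
finger_gap: 0.0485
grip_force: 42.2
```

Run:
```python
from h import *
plan(seat(.008,.006),RP)
import cv2
S=save('scene','s5');T=save('top','t5')
a=cv2.resize(cv2.imread('pics/s5.png')[230:340,80:210],(780,660))[:600]
im=np.zeros((600,800,3),np.uint8)
im[:,:400]=cv2.resize(cv2.imread('pics/s5.png')[200:335,95:185],(400,600),interpolation=2)
im[:,400:]=cv2.resize(cv2.imread('pics/t5.png')[150:285,380:470],(400,600),interpolation=2)
cv2.imwrite('pics/c5.png',im)
c=RP.as_matrix();tcp=telemetry.state()['tcp_pos']
for n,I,u0,v0 in(('s',S,95,200),('t',T,380,150)):
  for x in(.0485,-.0015,-.0815): 
    u=proj(I,tcp+c@[x,0,-.0105]);print(n,x,u,((u-[u0,v0])*4.444).round())
```

```text
q [-0.6245  0.3414 -0.1035  1.0233  0.2616 -1.1964] tcp [ 0.5002 -0.2664  0.1595] F [ 0.3219  1.0299 -1.9241] gap 0.048529211902433846 grip 42.18903601169586 t 9.05
slide [0.0092 0.0056 0.3253] rot [-0.0008  0.0003 -0.0004] rows 1.3018295597422382 0.01243318922300481
s 0.0485 [112.9371 265.3587] [ 80. 290.]
s -0.0015 [132.9956 265.8085] [169. 292.]
s -0.0815 [166.892  266.5686] [319. 296.]
t 0.0485 [455.3027 225.0174] [335. 333.]
t -0.0015 [444.8765 206.6903] [288. 252.]
t -0.0815 [427.9466 176.9311] [213. 120.]
```

View pics/c5.png

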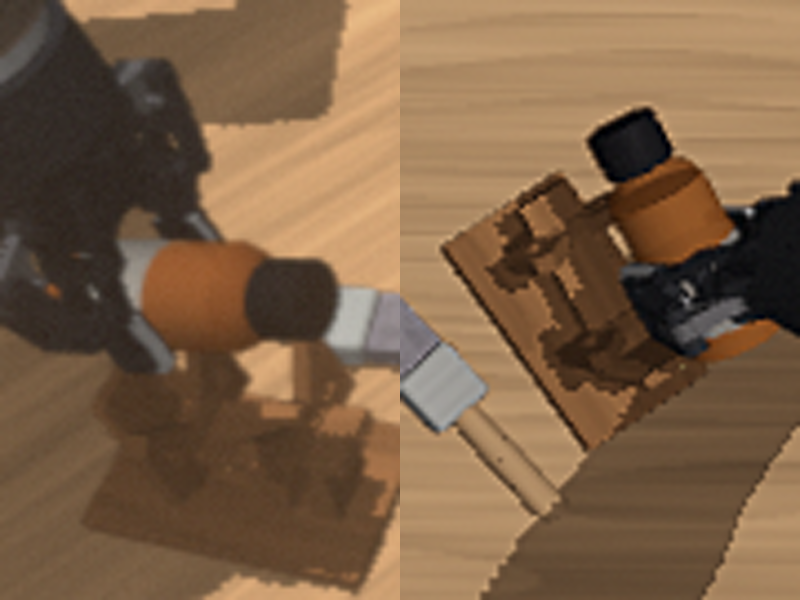

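The left (scene) and right (top) crops show the bottle above the rest, cap uphill, aligned and level with the V supports. The cap face is at about (320,298) and (618,125), as predicted. Lowering.

Request:
drive_tool(hand=[0.5, 0.5, 0.5, 0.5, 0.5, 0.5, 0.5, 0.5], slide=[[0.009, 0.006, 0.06], [0.009, 0.006, 0.12], [0.009, 0.006, 0.18], [0.009, 0.006, 0.23], [0.009, 0.006, 0.27], [0.009, 0.006, 0.3], [0.009, 0.006, 0.325], [0.009, 0.006, 0.325]], rot=[[0, 0, 0], [0, 0, 0], [0, 0, 0], [0, 0, 0], [0, 0, 0], [0, 0, 0], [0, 0, 0], [0, 0, 0]])

```text
t: 9.95
tcp_pos: [0.5128, -0.2565, 0.0953]
ee_rot: [-0.828, 2.75, 0.117]
wrist_force: [-1.0, 0.6, -0.9]
finger_gap: 0.0486
grip_force: 42.2
```

Run:
```python
from h import *
plan(seat(.008,.0),RP); print(RP.inv().apply(telemetry.state()['wrist_force']),RP.inv().apply(telemetry.state()['tcp_pos']-seat()))
```

```text
q [-0.5957  0.4122 -0.1823  0.8676  0.2582 -1.1666] tcp [ 0.5128 -0.2565  0.0953] F [-0.9683  0.5788 -0.8602] gap 0.04858549513350368 grip 42.1888267993927 t 9.95
slide [-0.0032 -0.0014  0.0248] rot [-0.0002 -0.0001 -0.0007] rows 0.10006684646416326 0.009466246677708737
[0.705  1.0179 0.6923] [-0.0074  0.0003 -0.005 ]
```

Request:
drive_tool(hand=[0.5, 0.5, 0.5, 0.5, 0.5, 0.5], slide=[[0, 0, 0.005], [0, 0, 0.01], [0, 0, 0.015], [0, 0, 0.02], [0, 0, 0.02], [0, 0, 0.02]], rot=[[0, 0, 0], [0, 0, 0], [0, 0, 0], [0, 0, 0], [0, 0, 0], [0, 0, 0]])

```text
t: 10.55
tcp_pos: [0.5139, -0.2565, 0.0934]
ee_rot: [-0.827, 2.748, 0.114]
wrist_force: [-4.1, 0.3, 5.4]
finger_gap: 0.0487
grip_force: 42.8
```

```bash
cat > f.py <<'E'
from h import *
st=telemetry.state();print('Ftool',RP.inv().apply(st['wrist_force']),'Ttool',RP.inv().apply(st['torque']),'off mm',1e3*RP.inv().apply(st['tcp_pos']-seat()),st['finger_gap'],st['t'])
E
python3 f.py
```

```text
Ftool [ 1.5976  2.477  -6.1186] Ttool [-0.3771  0.5159  0.0372] off mm [-7.7186 -0.3919 -2.8387] 0.04866870566541173 10.55
```

Request:
drive_tool(hand=[0.5, 0.5, 0.5, 0.5, 0.5], slide=[[0, 0.002, 0.003], [0, 0.003, 0.006], [0, 0.004, 0.01], [0, 0.004, 0.01], [0, 0.004, 0.01]], rot=[[0, 0, 0], [0, 0, 0], [0, 0, 0], [0, 0, 0], [0, 0, 0]])

```text
t: 11.05
tcp_pos: [0.514, -0.2564, 0.0932]
ee_rot: [-0.826, 2.748, 0.111]
wrist_force: [-9.1, -0.7, 14.7]
finger_gap: 0.049
grip_force: 44.0
```

```bash
python3 f.py
```

```text
Ftool [  3.5673   4.429  -16.2745] Ttool [-0.7691  0.9218  0.0296] off mm [-7.7384 -0.3652 -2.621 ] 0.04897394105135575 11.05
```

Request:
drive_tool(hand=[0.5, 0.5, 0.5, 0.5, 0.5, 0.5], slide=[[0, 0.003, -0.01], [0.006, 0.005, -0.01], [0.012, 0.005, -0.01], [0.018, 0.005, -0.01], [0.024, 0.005, -0.01], [0.024, 0.005, -0.01]], rot=[[0, 0, 0], [0, 0, 0], [0, 0, 0], [0, 0, 0], [0, 0, 0], [0, 0, 0]])

```text
t: 11.65
tcp_pos: [0.5092, -0.2575, 0.0908]
ee_rot: [-0.828, 2.749, 0.115]
wrist_force: [1.4, -0.2, -0.7]
finger_gap: 0.0487
grip_force: 42.2
```

```bash
python3 f.py
```

```text
Ftool [-0.7706 -0.9598  0.9856] Ttool [ 0.3304  0.2408 -0.0478] off mm [-2.7279  1.3946 -1.5722] 0.04871635803135905 11.65
```

Request:
drive_tool(hand=[0.5, 0.5, 0.5, 0.5, 0.5, 0.5], slide=[[0, 0.003, 0], [0, 0.005, 0.002], [0, 0.005, 0.004], [0, 0.005, 0.007], [0, 0.005, 0.01], [0, 0.005, 0.01]], rot=[[0, 0, 0], [0, 0, 0], [0, 0, 0], [0, 0, 0], [0, 0, 0], [0, 0, 0]])

```text
t: 12.25
tcp_pos: [0.5094, -0.2573, 0.0906]
ee_rot: [-0.827, 2.748, 0.111]
wrist_force: [-2.8, -4.0, 8.3]
finger_gap: 0.049
grip_force: 43.3
```

```bash
python3 f.py
```

```text
Ftool [ 2.065  -1.7801 -9.2647] Ttool [ 0.3109  0.804  -0.0389] off mm [-2.8756  1.4665 -1.3816] 0.0489916878866779 12.25
```

Request:
drive_tool(hand=[0.5, 0.5, 0.5, 0.5, 0.5, 0.5, 0.5], slide=[[0, -0.004, -0.007], [0.005, -0.004, -0.007], [0.01, -0.004, -0.007], [0.015, -0.004, -0.007], [0.02, -0.004, -0.007], [0.02, -0.004, -0.007], [0.02, -0.004, -0.007]], rot=[[0, 0, 0], [0, 0, 0], [0, 0, 0], [0, 0, 0], [0, 0, 0], [0, 0, 0], [0, 0, 0]])

```text
t: 12.95
tcp_pos: [0.5066, -0.2592, 0.0897]
ee_rot: [-0.828, 2.747, 0.114]
wrist_force: [3.8, -0.4, 4.7]
finger_gap: 0.0489
grip_force: 42.4
```

```bash
python3 f.py
```

```text
Ftool [-4.0838 -2.467  -3.695 ] Ttool [ 0.7223 -0.5831 -0.1445] off mm [ 0.5627  1.4326 -1.4065] 0.048931419891492085 12.95
```

Request:
drive_tool(hand=[0.5, 0.5, 0.5, 0.5, 0.5], slide=[[0.005, 0, 0], [0.01, 0, 0], [0.015, 0, 0], [0.015, 0, 0], [0.015, 0, 0]], rot=[[0, 0, 0], [0, 0, 0], [0, 0, 0], [0, 0, 0], [0, 0, 0]])

```text
t: 13.45
tcp_pos: [0.5039, -0.261, 0.0888]
ee_rot: [-0.828, 2.748, 0.114]
wrist_force: [5.0, -2.0, 4.7]
finger_gap: 0.0489
grip_force: 42.5
```

```bash
python3 f.py
```

```text
Ftool [-4.2525 -4.4671 -3.6686] Ttool [ 0.7252 -0.4675 -0.1454] off mm [ 4.0038  1.4588 -1.4219] 0.04894089169474748 13.45
```

Request:
drive_tool(hand=[0.5, 0.5, 0.5, 0.5, 0.5], slide=[[0, -0.004, 0], [0.005, -0.004, 0], [0.01, -0.004, 0], [0.015, -0.004, 0], [0.015, -0.004, 0]], rot=[[0, 0, 0], [0, 0, 0], [0, 0, 0], [0, 0, 0], [0, 0, 0]])

```text
t: 13.95
tcp_pos: [0.5034, -0.2613, 0.0886]
ee_rot: [-0.829, 2.743, 0.118]
wrist_force: [9.0, 3.3, 6.0]
finger_gap: 0.0491
grip_force: 42.5
```

```bash
python3 f.py
```

```text
Ftool [-10.6741  -2.2292  -3.1939] Ttool [ 0.2326 -1.7746 -0.0862] off mm [ 4.5715  1.4008 -1.4191] 0.049074336746808826 13.95
```

Run:
```python
from h import *
S=save('scene','s6');T=save('top','t6');W=save('wrist','w6')
im=np.zeros((600,800,3),np.uint8)
g=lambda a:(255*(a/255.)**.6).astype(np.uint8)
im[:,:400]=g(cv2.resize(cv2.imread('pics/s6.png')[230:335,105:175],(400,600),interpolation=2))
im[:300,400:]=g(cv2.resize(cv2.imread('pics/t6.png')[180:255,380:480],(400,300),interpolation=2))
im[300:,400:]=g(cv2.resize(cv2.imread('pics/w6.png'),(400,300)))
cv2.imwrite('pics/c6.png',im)
```

```text
(no output)
```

View pics/c6.png

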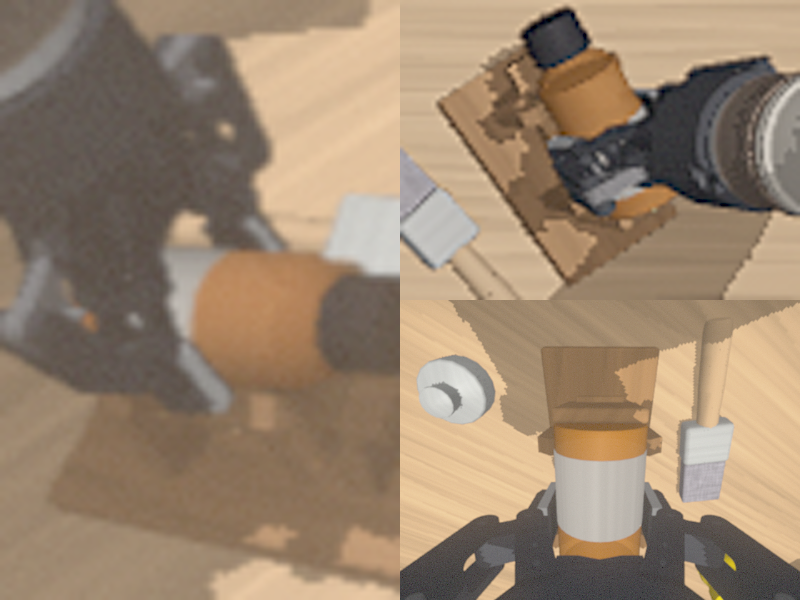

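The left and top-right crops show the bottle lying on the V's with the cap uphill. The wrist crop (lower right) shows the stop plate's upper edge right behind the base, at about (600,405–425), with V cheeks on both sides. The brush and weight haven't moved. Next a numeric check of the stop gap.

Run:
```python
from h import *
I=L('w6');st=telemetry.state();R=Ro.from_rotvec(st['ee_rot']);tcp=st['tcp_pos']
for b in(.048,.05):
  for n,q in(('base top',(b,0,-.009-.025)),('stop back top',(b+.008,0,-.009-.007)),('stop face top',(b,0,-.009-.007)),('stop bottom back',(b+.008,0,.034)),('stop back corner',(b+.008,.025,-.016)),('Vm cheek',(b-.016-.005,.038,-.011)),('Vm cheek2',(b-.016+.005,.038,-.011))): print(b,n,proj(I,tcp+R.apply(q)))
g=I['img'][:,260:300].mean((1)).astype(int)
for r in range(132,188,2): print(r,g[r],end=' ')
gx=I['img'][148:158].mean((0,2)).astype(int);print(gx[190:372:4])
```

```text
0.048 base top [283.9756 187.0898]
0.048 stop back top [283.3125 156.1594]
0.048 stop face top [283.2661 178.072 ]
0.048 stop bottom back [282.0851 147.1267]
0.048 stop back corner [352.2242 156.0694]
0.048 Vm cheek [377.6123 227.9382]
0.048 Vm cheek2 [379.6434 203.7235]
0.05 base top [283.9927 180.8059]
0.05 stop back top [283.3244 150.5561]
0.05 stop face top [283.2776 172.6675]
0.05 stop bottom back [282.0896 143.1351]
0.05 stop back corner [352.5508 150.4655]
0.05 Vm cheek [378.0119 223.1752]
0.05 Vm cheek2 [380.0599 198.7582]
132 [97 66 39] 134 [89 61 36] 136 [104  71  42] 138 [107  72  42] 140 [107  73  43] 142 [100  69  42] 144 [77 53 34] 146 [74 51 31] 148 [75 52 31] 150 [79 55 35] 152 [95 65 39] 154 [101  69  41] 156 [103  70  42] 158 [103  71  41] 160 [103  70  42] 162 [102  70  42] 164 [102  70  42] 166 [100  68  40] 168 [98 67 40] 170 [89 61 36] 172 [80 52 31] 174 [84 49 24] 176 [85 51 23] 178 [84 51 21] 180 [84 51 24] 182 [98 58 24] 184 [163  92  31] 186 [173  98  34] [ 98  99 101 100  88  63  72  69  70  71  71  68  68  66  64  64  66  66
  66  64  65  66  64  66  64  66  64  61  62  62  63  66  66  66  65  72
  77  83  88  85  67 153 155 156 161 165]
```

Request:
drive_tool(hand=[0.5, 0.5, 0.5, 0.5], slide=[[0.005, 0, 0], [0.01, 0, 0], [0.01, 0, 0], [0.01, 0, 0]], rot=[[0, 0, 0], [0, 0, 0], [0, 0, 0], [0, 0, 0]])

```text
t: 14.5
tcp_pos: [0.5033, -0.2613, 0.0887]
ee_rot: [-0.831, 2.739, 0.119]
wrist_force: [12.7, 7.2, 5.9]
finger_gap: 0.0487
grip_force: 42.4
```

```bash
python3 f.py
python3 - <<'E'
from h import *
I=save('wrist','w7');g=I['img'][:,260:300].mean((1,2)).astype(int)
print([(r,g[r]) for r in range(140,188)])
E
```

```text
Ftool [-15.5648  -1.0387  -1.6139] Ttool [ 0.1377 -2.6192 -0.1303] off mm [ 4.6146  1.4605 -1.5612] 0.048727518443279265 14.5
[(140, np.int64(75)), (141, np.int64(74)), (142, np.int64(68)), (143, np.int64(59)), (144, np.int64(53)), (145, np.int64(53)), (146, np.int64(52)), (147, np.int64(53)), (148, np.int64(53)), (149, np.int64(54)), (150, np.int64(54)), (151, np.int64(58)), (152, np.int64(64)), (153, np.int64(69)), (154, np.int64(71)), (155, np.int64(70)), (156, np.int64(71)), (157, np.int64(72)), (158, np.int64(72)), (159, np.int64(72)), (160, np.int64(71)), (161, np.int64(71)), (162, np.int64(72)), (163, np.int64(71)), (164, np.int64(70)), (165, np.int64(70)), (166, np.int64(70)), (167, np.int64(69)), (168, np.int64(69)), (169, np.int64(67)), (170, np.int64(63)), (171, np.int64(60)), (172, np.int64(56)), (173, np.int64(52)), (174, np.int64(52)), (175, np.int64(51)), (176, np.int64(53)), (177, np.int64(53)), (178, np.int64(54)), (179, np.int64(53)), (180, np.int64(52)), (181, np.int64(53)), (182, np.int64(57)), (183, np.int64(74)), (184, np.int64(91)), (185, np.int64(99)), (186, np.int64(101)), (187, np.int64(103))]
```

It's firmly against the stop. I'll relax the push, seat lightly, then open.

Request:
drive_tool(hand=[0.5, 0.5, 0.5, 0.5], slide=[[-0.008, 0, 0.003], [-0.014, 0, 0.005], [-0.014, 0, 0.005], [-0.014, 0, 0.005]], rot=[[0, 0, 0], [0, 0, 0], [0, 0, 0], [0, 0, 0]], newtons=20)

```text
t: 14.95
tcp_pos: [0.5035, -0.2613, 0.0885]
ee_rot: [-0.829, 2.745, 0.117]
wrist_force: [3.7, 3.0, 12.0]
finger_gap: 0.0491
grip_force: 43.2
```

```bash
python3 f.py
```

```text
Ftool [ -7.9026   0.4387 -10.1789] Ttool [-0.1681 -1.1329 -0.2   ] off mm [ 4.5587  1.4008 -1.2847] 0.04909165991005532 14.95
```

Request:
drive_tool(hand=[0.5, -0.2, -0.4, -0.6, -0.8, -1, -1, -1, -1], slide=[[0, 0, -0.006], [0, 0, -0.006], [0, 0, -0.006], [0, 0, -0.006], [0, 0, -0.006], [0, 0, -0.006], [0, 0, -0.006], [0, 0, -0.006], [0, 0, -0.006]], rot=[[0, 0, 0], [0, 0, 0], [0, 0, 0], [0, 0, 0], [0, 0, 0], [0, 0, 0], [0, 0, 0], [0, 0, 0], [0, 0, 0]])

```text
t: 15.85
tcp_pos: [0.5021, -0.2626, 0.088]
ee_rot: [-0.828, 2.749, 0.115]
wrist_force: [0.7, -0.5, -0.1]
finger_gap: 0.085
grip_force: 0.0
```

```bash
python3 f.py
python3 - <<'E'
from h import *
I=save('wrist','w8');g=I['img'][:,260:300].mean((1,2)).astype(int)
print(*[(r,int(g[r])) for r in range(140,190,2)]); print(I['img'][230:240].mean((0,2)).astype(int)[190:372:4])
print(L('w7')['img'][230:240].mean((0,2)).astype(int)[190:372:4])
E
```

```text
Ftool [-0.2901 -0.7736  0.1956] Ttool [0.036  0.2445 0.0025] off mm [ 6.476   1.1167 -1.3084] 0.08501632892737344 15.85
(140, 69) (142, 72) (144, 72) (146, 68) (148, 52) (150, 50) (152, 51) (154, 52) (156, 57) (158, 67) (160, 69) (162, 70) (164, 69) (166, 69) (168, 68) (170, 68) (172, 66) (174, 63) (176, 56) (178, 50) (180, 51) (182, 50) (184, 50) (186, 52) (188, 73)
[160 161 161 162 160 160 146 118 126 133 136 140 144 146 147 150 149 149
 151 154 155 155 149 146 144 147 149 148 145 145 145 143 141 141 144 139
 134 127 116 154 156 158 162 157 155 152]
[166 165 166 166 165 165 158 122 132 136 139 146 149 150 152 155 155 153
 157 159 163 164 159 154 151 152 157 157 150 148 152 148 145 145 146 144
 135 131 121 160 160 161 163 165 164 161]
```

Released without the bottle moving. Retreating along the tool axis.

Request:
drive_tool(hand=[-1, -1, -1, -1, -1, -1, -1, -1, -1, -1], slide=[[0, 0, -0.03], [0, 0, -0.08], [0, 0, -0.15], [0, 0, -0.25], [0, 0, -0.4], [0, 0, -0.55], [0, 0, -0.7], [0, 0, -0.7], [0, 0, -0.7], [0, 0, -0.7]], rot=[[0, 0, 0], [0, 0, 0], [0, 0, 0], [0, 0, 0], [0, 0, 0], [0, 0, 0], [0, 0, 0], [0, 0, 0], [0, 0, 0], [0, 0, 0]])

```text
t: 16.9
tcp_pos: [0.4693, -0.2834, 0.2219]
ee_rot: [-0.828, 2.75, 0.117]
wrist_force: [-0.3, 0.1, -0.9]
finger_gap: 0.0854
grip_force: 0.0
```

Run:
```python
from h import *
I=save('wrist','w9');T=save('top','t9');S=save('scene','s9');st=telemetry.state();print(st['tcp_pos'],st['t'],st['wrist_force'])
# expected bottle (from grip: contact pose off 4.56,1.40,-1.3mm) & measured edges in wrist view
O=seat()+RP.apply([.0045,.0014,-.0013])+RP.apply([0,0,-.0095])
a=-RP.as_matrix()[:,0]
for n,J in(('w',I),('t',T),('s',S)): print(n,'base',proj(J,O-a*.049),'cap',proj(J,O+a*.081))
B=proj(I,O-a*.049)
im=I['img'].astype(int)
col=im[:,int(B[0])-8:int(B[0])+8].mean(1).astype(int); print('col',[(r,*col[r]) for r in range(int(B[1])-40,int(B[1])+40,3)])
# paper band/white & amber extents, static objects compare top
d=np.abs(cv2.GaussianBlur(T['img'],(3,3),0).astype(int)-cv2.GaussianBlur(L('top0')['img'],(3,3),0).astype(int)).sum(2)>90
n,l,sta,c=cv2.connectedComponentsWithStats(d.astype(np.uint8))
print([list(map(int,x)) for x in sta[1:] if x[4]>25])
```

```text
[ 0.4693 -0.2832  0.2213] 17.05 [-0.8745  0.0352  0.4893]
w base [280.2908 151.1005] cap [280.5627 295.5939]
t base [440.5538 228.7428] cap [415.0662 184.3484]
s base [125.0147 284.3941] cap [176.0708 286.524 ]
col [(111, np.int64(80), np.int64(55), np.int64(34)), (114, np.int64(81), np.int64(56), np.int64(33)), (117, np.int64(81), np.int64(55), np.int64(35)), (120, np.int64(80), np.int64(55), np.int64(35)), (123, np.int64(81), np.int64(56), np.int64(35)), (126, np.int64(82), np.int64(56), np.int64(36)), (129, np.int64(82), np.int64(56), np.int64(35)), (132, np.int64(78), np.int64(54), np.int64(33)), (135, np.int64(91), np.int64(64), np.int64(40)), (138, np.int64(69), np.int64(49), np.int64(31)), (141, np.int64(83), np.int64(58), np.int64(38)), (144, np.int64(86), np.int64(60), np.int64(38)), (147, np.int64(85), np.int64(60), np.int64(40)), (150, np.int64(67), np.int64(47), np.int64(30)), (153, np.int64(119), np.int64(70), np.int64(30)), (156, np.int64(145), np.int64(83), np.int64(35)), (159, np.int64(143), np.int64(83), np.int64(35)), (162, np.int64(144), np.int64(84), np.int64(36)), (165, np.int64(146), np.int64(86), np.int64(40)), (168, np.int64(145), np.int64(85), np.int64(39)), (171, np.int64(148), np.int64(114), np.int64(93)), (174, np.int64(185), np.int64(185), np.int64(176)), (177, np.int64(208), np.int64(210), np.int64(201)), (180, np.int64(208), np.int64(211), np.int64(202)), (183, np.int64(209), np.int64(211), np.int64(202)), (186, np.int64(208), np.int64(211), np.int64(201)), (189, np.int64(208), np.int64(210), np.int64(201))]
[[401, 181, 27, 43, 381], [309, 192, 251, 192, 13534], [223, 204, 53, 36, 919], [500, 290, 60, 130, 3985], [114, 323, 350, 97, 11334], [8, 375, 102, 45, 3144], [323, 404, 42, 16, 326], [331, 415, 12, 5, 33]]
```

```bash
python3 -c "
from h import *
print(order.job_done())"
```

```text
the job is handed in; nothing more can be done
None
```

The job is handed in at about 17 s of the 56 s allowed: the bottle lies in the rest's two V supports, cap uphill and base pushed up against the foot stop; both jars still stand, nothing else was touched, and I had no picture views left, so the final check after release was from image measurements.

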